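# Clear the tin filler and hold a tin in the labelling corner

## Robot

A 7-joint arm with a two-finger parallel gripper is mounted at the origin on the work surface. World frame = base frame: x ahead of the robot, y to its left, z up, the work surface at z = 0. Lengths are in m, angles in rad, forces in N, time in s.
With the tool pointing down it reaches from about 0.425 to 0.925 m from the base axis. Payload 6.8 kg.
Tool frame: the origin (TCP) lies at the very end of the fingers, on their centre line; the grasp point (between the pads) lies 19 mm behind it; z points along the fingers, x is the direction in which the jaws open and shut, and the axes are right-handed (so a half turn about z gives the same grasp; the last joint's range is limited). The gripper opens to 85 mm and grips with 20 to 120 N. Pads are 22 mm wide; open, the fingers measure 114 mm over their backs; the gripper's body (76 mm by 85 mm) begins 54 mm behind the grasp point. The pads swing forward as they close: fully open they stand 13 mm farther back than shut.
Start: joints at [-1.276, 0.477, 0.022, 1.555, -0.011, 1.109, -0.083], TCP at [0.265, 0.621, 0.231] pointing down, gripper open.
Joint ranges: [-2.96, 2.96], [-0.34, 2.1], [-1.41, 1.46], [0.24, 2.44], [-1.37, 4.51], [0.17, 1.92], [-2.96, 2.96]. Speed limits (rad/s): [2.39, 2.39, 3.14, 3.14, 3.14, 3.14, 3.14].

## Interface

Orientations are given as a rotation vector (axis times angle).
In Python, from bench import get_obs, imaging, hand_in gives the robot as it stands.
- The arm moves only by the tool send_rows, never from a script. Its argument "motion" is a list of rows, each an object with "dp": the shift along the world's x, y, z in m, a list of three; "rot": the turn, a rotation vector about the world's x, y, z in rad, a list of three; "grip": the finger opening in m, from 0 to 0.0854. In form: [{"dp": [dx, dy, dz], "rot": [ax, ay, az], "grip": grip}, ...]. A call has 1 to 20 rows; each row shifts and turns the pose as measured when the row begins; what a row does not reach is not made up. A row lasts 1/8 s, in which the tool goes at most 62.5 mm and 10.7 degrees, less where a joint would pass 70% of its speed; a pose out of reach is approached as far as the arm can. A call is refused whole if a number of a shift passes 0.0625 or a number of a turn 0.188, either way. A call with a gripper value outside its range is refused whole. The fingers move at their own pace and stop on an object; "grip_force" is the grip in N (left out, the last holds). Time passes only in rows, so rows that do not move let the fingers close. It gives the time, the measured TCP pose, the force and the opening at its end, in the units of the state.
- get_obs(): the state, without advancing time (a new reading comes with each control period).
- imaging.grab_frame(name): name is "scene" or "top" or "wrist"; returns a dict with "img" (480x640x3 uint8, red, green, blue), "fx", "fy", "cx", "cy" (pixels), "R" (3x3) and "t" (3): a world point X has camera coordinates R X + t. Camera axes: x right, y down, z forward; pixel columns grow to the right and rows downward; lengths in m; the calibration is good to about 2 mm. A picture is of the moment at which its call begins. There is no depth.
- hand_in(): hands the job in, once; it reports no verdict.
The state is a dict: "clock": time; "joints": joint angles; "qvel": joint speeds; "tau": joint torques, N m; "tcp_pos": TCP position; "orientation": TCP orientation; "contact_force": force on the tool from outside, world axes, zero at the start; "moment": the same for the moment, N m; "grip_width": finger opening in m.
Only numpy, scipy, OpenCV 4.12 (cv2) and the standard library are available. Lean on these libraries where they do the work, as an engineer would, in place of code of your own. Each camera call takes 0.05 s, during which the arm holds its last target. There are 200 camera calls.

## Task

Clear the filling machine's catch tray: stand the finished tin (white cap, yellow label) upright in the blue tote and let go of it, then carry the bare tin (red cap, no label) to the labelling jig and, with it standing flat on the white base plate, press it squarely into the corner so that it touches both orange fences at once. Finish while holding it there, still pressed firmly against both fences for the labelling; do not let go. Leave the other things on the shelf where they are.

Things in the scene. Friction and masses are not known exactly. Their poses are not given: they have to be found in the camera images.
- tin_done: Square steel tin, 50 x 50 mm and 70 mm high, with a round screw cap on top (36 mm across, 13 mm high); about 180 g; white cap and a yellow label band round the sides. Starts standing upright in one of the two places in the catch tray, either of them. Origin: centre of its underside; z up, x and y square to its flat sides.
- tin_bare: Square steel tin, 50 x 50 mm and 70 mm high, with a round screw cap on top (36 mm across, 13 mm high); about 180 g; red cap and bare steel sides. Starts standing upright in one of the two places in the catch tray, either of them. Origin: centre of its underside; z up, x and y square to its flat sides.
- filler: White tin-filling machine, fixed, with its dark grey catch tray. Origin: underside of the tray's centre, at the level of the work surface. The tray is 260 mm along x and 150 mm along y; its floor is 4 mm up, its rim 18 mm up, walls 4 mm thick. The tins stand in it side by side along x, about 60 mm either side of the origin. A steel chute, up to 70 mm high, rises from 75 mm on the +y side; the 240 mm high housing begins 205 mm on the +y side.
- tote: Blue open-topped box, fixed, 200 mm along x, 180 mm along y, 70 mm high, walls and floor 4 mm thick. Origin: centre of its underside. It and the labelling jig may trade places.
- jig: Labelling jig, fixed: white square base plate 140 x 140 mm, 12 mm thick, with two orange fences standing along its +x and +y edges, 12 mm thick, rising 26 mm above the plate's top, meeting at a right angle. The other two sides are open. Plate and fences are rigid and not slippery: a tin rubbing along them drags with up to about 1.2 times the force pressing it on. Origin: centre of its underside; its axes turn with it, z up.
- jig_corner (a point): Inner corner of the jig where the two fence faces meet the plate's top: at (58, 58, 12) mm from the jig's origin, axes as the jig's. A tin fully home stands with its underside's centre at (-25, -25, 0) mm from here.
- fence_far: Orange fence along the jig's +x edge; a rigid part of the jig. Origin: same as the jig's. Its inner face lies 58 mm in +x of it.
- fence_side: Orange fence along the jig's +y edge; a rigid part of the jig. Origin: same as the jig's. Its inner face lies 58 mm in +y of it.
- canister: White ceramic canister with a blue screw lid, 110 mm across, 144 mm high, at the back. Origin: centre of its underside. It is not part of the job; loose.
- funnel: Green plastic funnel standing mouth down, 112 mm across, 110 mm high, at the back. Origin: centre of its underside. It is not part of the job; loose.
- cup: Glass cup, 76 mm across, 90 mm high, at the back. Origin: centre of its underside. It is not part of the job; loose.
- bowl: Aluminium bowl, 140 mm across, 55 mm high, at the back. Origin: centre of its underside. It is not part of the job; loose.
- pestle: Wooden pestle lying at the right side, 170 mm long, 36 mm thick. Origin: underside of its middle, x along it. It is not part of the job; loose.
- ladle: Steel ladle lying at the right side; round head 80 mm across, 28 mm high, handle 260 mm long along its -x. Origin: centre of the head's underside. It is not part of the job; loose.

How it is judged:
On the way:
1. the finished tin stands upright in the tote, released and at rest (x of tin_done in the frame of tote between -0.08 and 0.08 m and y of tin_done in the frame of tote between -0.07 and 0.07 m and z of tin_done in the frame of tote below 0.012 m and angle between tin_done's own z axis and vertical below 0.15 rad and linear speed of tin_done below 0.02 m/s and contact force between tin_done and the fingers below 0.1 N), for 0.2 s.
At the end, for the whole second after the job is handed in: Finished tin upright on the tote floor, at rest, untouched. Bare tin flat on the jig plate, upright and square to the fences within 4 degrees, within 4 mm of fully home both ways, at rest, touched by the fingers and pressing each fence with over 1 N (all of step 1 and x of tin_bare in the frame of jig_corner between -0.029 and -0.021 m and y of tin_bare in the frame of jig_corner between -0.029 and -0.021 m and z of tin_bare in the frame of jig_corner below 0.004 m and angle between tin_bare's own z axis and vertical below 0.07 rad and (angle between the x axis of tin_bare and the x axis of jig, either way round below 0.07 rad or angle between the x axis of tin_bare and the y axis of jig, either way round below 0.07 rad) and contact force between tin_bare and fence_far above 1 N and contact force between tin_bare and fence_side above 1 N and contact force between tin_bare and the fingers above 1 N and linear speed of tin_bare below 0.01 m/s); the arm keeps its last pose, push and grip.
It fails at once if a bystander (canister, funnel, cup, bowl, pestle or ladle) is moved more than 30 mm (distance of any of canister, funnel, cup, bowl, pestle, ladle from where it was at the start of the episode above 0.03 m).
It also fails if it takes over 69 s, if anything falls off the work surface, if the arm or the gripper's body presses on something with over 40 N, if the wrist force passes 120 N, or if a joint passes its speed limit or range.

## Working session

There is one attempt and no reset: what is moved stays moved. The work goes in short steps, Python scripts to look and compute and a tool call to move; the robot and the scene stay as the last step left them, time stands still between calls to the robot, and variables do not carry over. Pictures are saved under pics/ and viewed, about 8 in all and at most 12, crops included, and the job is handed in when it is done.

Besides the shell and the picture viewer there is one more tool, called after "Request:" as name(argument=value, ...) on one line, values as JSON. send_rows: Moves the arm, as the interface text tells. Its arguments: {"type":"object","properties":{"motion":{"type":"array","items":{"type":"object","properties":{"dp":{"type":"array","items":{"type":"number"}},"rot":{"type":"array","items":{"type":"number"}},"grip":{"type":"number"}}}},"grip_force":{"type":"number"}},"required":["motion"]}

```bash
mkdir -p pics; cat > h.py <<'E'
import numpy as np, cv2
from bench import get_obs, imaging, hand_in
def grab(n,fn):
    f=imaging.grab_frame(n); cv2.imwrite('pics/'+fn,f['img'][:,:,::-1]); 
    np.savez('pics/'+fn[:-4]+'.npz',**f); return f
def load(fn): return dict(np.load('pics/'+fn+'.npz'))
def ray(f,u,v,z):
    R,t=np.array(f['R']),np.array(f['t']); c=-R.T@t
    d=R.T@np.array([(u-f['cx'])/f['fx'],(v-f['cy'])/f['fy'],1]); return c+d*(z-c[2])/d[2]
def proj(f,X):
    p=np.array(f['R'])@np.array(X)+f['t']; return f['fx']*p[0]/p[2]+f['cx'],f['fy']*p[1]/p[2]+f['cy']
E
python3 - <<'E'
from h import *
f=grab('top','top0.png'); print(-f['R'].T@f['t'],f['fx'])
f=grab('scene','scene0.png'); print(-f['R'].T@f['t'],f['fx'])
print(get_obs())
E
```

```text
[ 0.42829048 -0.13890577  1.37688651] 536.7402360885403
[0.98260373 0.57105772 0.89786136] 513.4034185264379
{'clock': 0.1, 'joints': array([-1.27607219,  0.47769289,  0.02234636,  1.55633762, -0.01150721,
        1.1093109 , -0.08309862]), 'qvel': array([ 0.00218125, -0.00144594, -0.00139952, -0.00306091,  0.00013379,
        0.0003659 , -0.00247322]), 'tau': array([ 3.40300947e-03, -5.97757924e+01,  1.61282871e+00, -2.81951755e+01,
        1.27794643e-02,  5.04906027e-03,  4.53515054e-05]), 'tcp_pos': array([0.26441451, 0.62048004, 0.23044579]), 'orientation': array([ 2.62010603e+00,  1.73160532e+00, -2.02094249e-03]), 'contact_force': array([-0.80796713, -0.33385867,  0.47022878]), 'moment': array([-0.04172635,  0.00718879,  0.0235883 ]), 'grip_width': 0.0856722786133726}
```

View pics/top0.png

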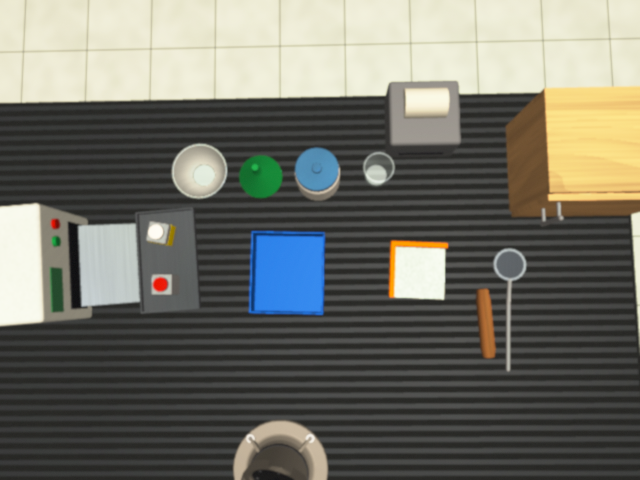

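View pics/scene0.png

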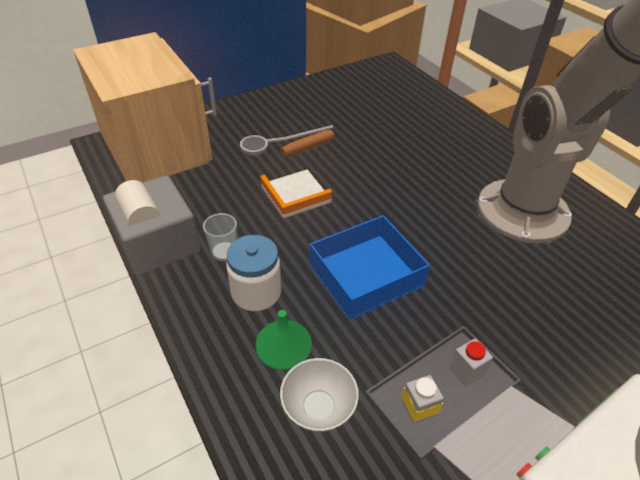

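The top view shows:
- Up is +x and left is +y.
- The done tin's white cap is at about (156,231), and the red cap is at (161,285).
- The tote is at about (288,272), with jig plate corners near (392,243) to (445,298). Its fences are on the top and left sides.

The scene view agrees.

```bash
cat > m.py <<'E'
from h import *
f=load('top0'); s=load('scene0')
def masks(im):
    h=cv2.cvtColor(im,cv2.COLOR_RGB2HSV); H,S,V=cv2.split(h)
    return dict(red=((H<6)|(H>174))&(S>200)&(V>120),blue=(H>100)&(H<118)&(S>170)&(V>80),orange=(H>7)&(H<18)&(S>220)&(V>180))
def big(m,roi):
    z=np.zeros(m.shape,np.uint8); a,b,c,d=roi; z[b:d,a:c]=m[b:d,a:c]*255
    c=max(cv2.findContours(z,cv2.RETR_EXTERNAL,cv2.CHAIN_APPROX_NONE)[0],key=cv2.contourArea); return c
m=masks(f['img'])
def cen(c): M=cv2.moments(c); return M['m10']/M['m00'],M['m01']/M['m00']
def rep(n,f,pts,z):
    P=np.array([ray(f,u,v,z)[:2] for u,v in pts]); (c,sz,a)=cv2.minAreaRect((P*1000).astype(np.float32)); print(n,'centre',np.round(c,1),'size',np.round(sz,1),'ang',round(a,1)); return P
print('red',ray(f,*cen(big(m['red'],(140,270,180,300))),.087))
g=cv2.cvtColor(f['img'],cv2.COLOR_RGB2GRAY); H=cv2.cvtColor(f['img'],cv2.COLOR_RGB2HSV)
wm=(H[:,:,1]<25)&(H[:,:,2]>215); c=big(wm,(142,220,172,245)); print('white',ray(f,*cen(c),.087),cv2.contourArea(c),cv2.contourArea(big(m['red'],(140,270,180,300))))
rep('tote',f,big(m['blue'],(240,220,340,325))[:,0],.07)
plate=(H[:,:,1]<40)&(H[:,:,2]>160); rep('plate',f,big(plate,(380,235,455,305))[:,0],.012)
o=big(m['orange'],(380,235,455,305))[:,0]; rep('fences',f,o,.038)
# tray: dark-grey
tr=(g>45)&(g<95)&(H[:,:,1]<40)
c=big(cv2.morphologyEx(tr.astype(np.uint8),cv2.MORPH_OPEN,np.ones((5,5)))>0,(130,200,205,320)); rep('tray',f,c[:,0],.018)
r=big(masks(s['img'])['red'],(455,330,495,370)); print('red scene',ray(s,*cen(r),.087))
cv2.imwrite('pics/crops.png',np.hstack([cv2.resize(f['img'][200:320,130:205],None,fx=5,fy=5)[:,:,::-1],cv2.resize(f['img'][230:310,380:455],None,fx=5,fy=5,)[:,:,::-1].copy() if 0 else cv2.copyMakeBorder(cv2.resize(f['img'][230:310,380:455],None,fx=5,fy=5)[:,:,::-1],0,200,0,0,cv2.BORDER_CONSTANT)]))
print('tcp px',proj(s,get_obs()['tcp_pos']),proj(f,get_obs()['tcp_pos']))
E
python3 m.py
```

```text
red [0.45554295 0.28205476 0.087     ]
white [0.58416758 0.29680628 0.087     ] 148.0 106.0
tote centre [481.7 -23.5] size [183.  201.9] ang 88.3
plate centre [ 478.3 -355.8] size [124.  127.7] ang 86.9
fences centre [ 508.5 -293.8] size [ 75.5 163.4] ang 55.2
tray centre [640.3 290.3] size [ 52.3 192.8] ang 0.1
red scene [0.45861989 0.28533444 0.087     ]
tcp px (np.float64(772.5003373199676), np.float64(413.0926756181132)) (np.float64(-20.550071097446107), np.float64(373.9932077614826))
```

View pics/crops.png

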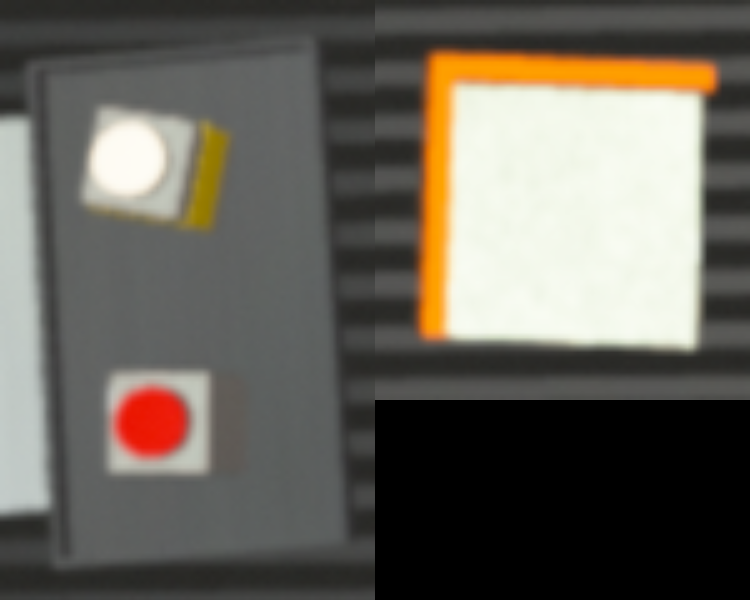

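The crop shows the done tin turned about -8°, the bare tin at about 0°, and the jig at about -2.4°. I'll go above the tray, keeping clear of the housing, then look with the wrist camera.

Request:
send_rows(motion=[{"dp":[0,0,0.04],"rot":[0,0,0.05],"grip":0.085},{"dp":[0,0,0.04],"rot":[0,0,0.05],"grip":0.085},{"dp":[0.008,-0.04,0],"rot":[0,0,0.05],"grip":0.085},{"dp":[0.008,-0.04,0],"rot":[0,0,0.05],"grip":0.085},{"dp":[0.008,-0.04,0],"rot":[0,0,0.05],"grip":0.085},{"dp":[0.008,-0.04,0],"rot":[0,0,0],"grip":0.085},{"dp":[0.008,-0.04,0],"rot":[0,0,0],"grip":0.085},{"dp":[0.008,-0.04,0],"rot":[0,0,0],"grip":0.085},{"dp":[0.01,-0.04,0],"rot":[0,0,0],"grip":0.085},{"dp":[0.01,-0.04,0],"rot":[0,0,0],"grip":0.085},{"dp":[0.04,0,0],"rot":[0,0,0],"grip":0.085},{"dp":[0.04,0,0],"rot":[0,0,0],"grip":0.085},{"dp":[0.04,0,0],"rot":[0,0,0],"grip":0.085},{"dp":[0.04,0,0],"rot":[0,0,0],"grip":0.085},{"dp":[0,0,0],"rot":[0,0,0],"grip":0.085}])

```text
clock: 1.98
tcp_pos: [0.4944, 0.2848, 0.3059]
orientation: [2.37, 2.053, -0.017]
contact_force: [-0.7, -0.5, -0.4]
grip_width: 0.0848
```

```bash
python3 - <<'E'
from h import *
f=grab('wrist','w1.png'); print(-f['R'].T@f['t'],f['R'][2])
t=load('top0'); print([np.round(ray(t,130+u/5,200+v/5,.018)[:2],3) for u,v in [(30,62),(318,38),(345,540),(55,565)]])
E
```

```text
[0.42427092 0.29612594 0.44768147] [ 0.26848603 -0.05077351 -0.96194454]
[array([0.642, 0.371]), array([0.652, 0.221]), array([0.395, 0.204]), array([0.384, 0.352])]
```

View pics/w1.png

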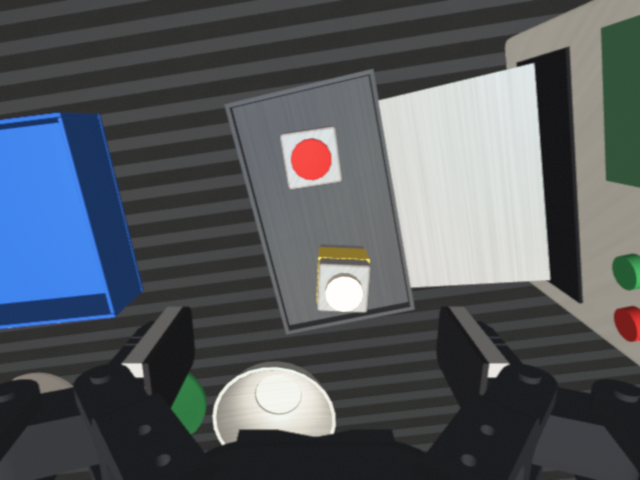

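The wrist view shows both caps, red at (311,159) and white at (344,293). The square tin tops are clear too.

```bash
cat > w.py <<'E'
from m import *
def tin(f,roi,col):
    H=cv2.cvtColor(f['img'],cv2.COLOR_RGB2HSV); a,b,c,d=roi
    cap=masks(f['img'])['red'] if col=='red' else (H[:,:,1]<25)&(H[:,:,2]>225)
    cc=big(cap,roi); e=cv2.fitEllipse(cc); p=ray(f,*e[0],.087); r=[ray(f,e[0][0]+s*e[1][0]/2,e[0][1],.087)[:2] for s in(-1,1)]
    print(col,'cap',np.round(p,4),'dia',np.linalg.norm(r[0]-r[1]))
    top=((H[:,:,1]<45)&(H[:,:,2]>135))|cap; top=cv2.morphologyEx(top.astype(np.uint8),cv2.MORPH_OPEN,np.ones((3,3)))>0
    rep(col+' top',f,big(top,roi)[:,0],.074)
E
python3 - <<'E' | grep -E "cap|top"
from w import *
f=load('w1'); tin(f,(272,118,352,200),'red'); tin(f,(305,255,380,322),'white')
E
```

```text
Traceback (most recent call last):
  File "w.py", line 5, in tin
    cc=big(cap,roi); e=cv2.fitEllipse(cc); p=ray(f,*e[0],.087); r=[ray(f,e[0][0]+s*e[1][0]/2,e[0][1],.087)[:2] for s in(-1,1)]
  File "m.py", line 8, in big
    c=max(cv2.findContours(z,cv2.RETR_EXTERNAL,cv2.CHAIN_APPROX_NONE)[0],key=cv2.contourArea); return c
ValueError: max() iterable argument is empty
```

```bash
python3 - <<'E' | grep -E "cap|top|^\["
import h
from w import *
f=load('w1'); H=cv2.cvtColor(f['img'],cv2.COLOR_RGB2HSV); print(H[159,311],H[293,344],H[293,362])
import w
w.masks=lambda im:(lambda H:dict(red=((H[:,:,0]<8)|(H[:,:,0]>172))&(H[:,:,1]>150)&(H[:,:,2]>120)))(cv2.cvtColor(im,cv2.COLOR_RGB2HSV))
tin(f,(272,118,352,200),'red'); tin(f,(305,255,380,322),'white')
E
```

```text
[  1 185 247] [ 15   2 255] [ 20   9 251]
red cap [0.4531 0.2837 0.087 ] dia 0.032791664094391396
red top centre [453.6 283.5] size [49.4 49.5] ang 0.2
white cap [0.5812 0.2962 0.087 ] dia 0.031864924687583604
white top centre [581.2 296.2] size [49.2 50. ] ang 79.4
```

Request:
send_rows(motion=[{"dp":[0.029,0.004,0],"rot":[0,0,-0.021],"grip":0.072},{"dp":[0.029,0.004,0],"rot":[0,0,-0.021],"grip":0.072},{"dp":[0.029,0.004,0],"rot":[0,0,0],"grip":0.072},{"dp":[0,0,-0.05],"rot":[0,0,0],"grip":0.072},{"dp":[0,0,-0.05],"rot":[0,0,0],"grip":0.072},{"dp":[0,0,-0.05],"rot":[0,0,0],"grip":0.072},{"dp":[0,0,0],"rot":[0,0,0],"grip":0.072},{"dp":[0,0,0],"rot":[0,0,0],"grip":0.072}])

```text
clock: 3.02
tcp_pos: [0.5727, 0.303, 0.155]
orientation: [-2.406, -2.017, 0.018]
contact_force: [0.3, -0.5, 0.3]
grip_width: 0.0718
```

```bash
python3 - <<'E'
from h import *
from scipy.spatial.transform import Rotation as Q
o=get_obs(); R=Q.from_rotvec(o['orientation']).as_matrix(); print(o['tcp_pos'],R[:,0],R[:,2],np.degrees(np.arctan2(R[1,0],R[0,0])),o['grip_width'])
E
```

```text
[0.57268409 0.30295846 0.15500819] [ 0.17429971  0.98466394 -0.00751919] [-0.01000729 -0.00586435 -0.99993273] 79.96180539657239 0.07184125534828233
```

Request:
send_rows(motion=[{"dp":[0.008,-0.007,0],"rot":[0.006,-0.01,-0.01],"grip":0.072},{"dp":[0,0,0],"rot":[0,0,0],"grip":0.072},{"dp":[0,0,-0.03],"rot":[0,0,0],"grip":0.072},{"dp":[0,0,-0.03],"rot":[0,0,0],"grip":0.072},{"dp":[0,0,-0.03],"rot":[0,0,0],"grip":0.072},{"dp":[0,0,-0.018],"rot":[0,0,0],"grip":0.072},{"dp":[0,0,0],"rot":[0,0,0],"grip":0.072}])

```text
clock: 3.9
tcp_pos: [0.5879, 0.2982, 0.0558]
orientation: [2.418, 2.002, 0.032]
contact_force: [0.1, -0.4, -0.1]
grip_width: 0.072
```

```bash
cat > s.py <<'E'
from h import *
from scipy.spatial.transform import Rotation as Q
def st():
    o=get_obs(); R=Q.from_rotvec(o['orientation']).as_matrix()
    print(np.round(o['tcp_pos'],4),'fix wx,wy',np.round([-R[1,2],R[0,2]],4),'jaw deg',round(np.degrees(np.arctan2(R[1,0],R[0,0])),2),'w',round(o['grip_width'],4),'F',np.round(o['contact_force'],1),'M',np.round(o['moment'],2),o['clock'])
if __name__=='__main__': st()
E
python3 s.py
```

```text
[0.5879 0.2982 0.0558] fix wx,wy [-0.0113  0.0168] jaw deg 79.25 w 0.072 F [ 0.1 -0.4 -0.1] M [ 0.   -0.01  0.04] 3.9
```

Request:
send_rows(motion=[{"dp":[-0.006,-0.002,0],"rot":[-0.008,0.012,0],"grip":0.072},{"dp":[0,0,-0.01],"rot":[0,0,0],"grip":0.072},{"dp":[0,0,-0.006],"rot":[0,0,0],"grip":0.072},{"dp":[0,0,0],"rot":[0,0,0],"grip":0.072}])

```text
clock: 4.4
tcp_pos: [0.5835, 0.2972, 0.0422]
orientation: [2.419, 2.003, 0.016]
contact_force: [0.2, 0.5, -0.5]
grip_width: 0.0722
```

```bash
python3 s.py
```

```text
[0.5835 0.2972 0.0422] fix wx,wy [-0.0056  0.0084] jaw deg 79.24 w 0.0722 F [ 0.2  0.5 -0.5] M [-0.01  0.06  0.  ] 4.4
```

Request:
send_rows(motion=[{"dp":[-0.002,-0.001,-0.005],"rot":[-0.004,0.006,0],"grip":0.072},{"dp":[0,0,0],"rot":[0,0,0],"grip":0.04},{"dp":[0,0,0],"rot":[0,0,0],"grip":0.04},{"dp":[0,0,0],"rot":[0,0,0],"grip":0.04},{"dp":[0,0,0],"rot":[0,0,0],"grip":0.04},{"dp":[0,0,0],"rot":[0,0,0],"grip":0.04}], grip_force=40)

```text
clock: 5.15
tcp_pos: [0.5818, 0.2963, 0.0373]
orientation: [2.42, 2.003, 0.005]
contact_force: [1.3, -0.0, -0.0]
grip_width: 0.0498
```

```bash
python3 s.py
```

```text
[0.5818 0.2963 0.0373] fix wx,wy [-0.0018  0.0028] jaw deg 79.23 w 0.0498 F [ 1.3 -0.  -0. ] M [-0.03 -0.04 -0.02] 5.15
```

Request:
send_rows(motion=[{"dp":[0,0,0.03],"rot":[0,0,0],"grip":0.04},{"dp":[0,0,0.04],"rot":[0,0,0],"grip":0.04},{"dp":[0,0,0.04],"rot":[0,0,0],"grip":0.04},{"dp":[0,0,0.03],"rot":[0,0,0],"grip":0.04},{"dp":[-0.012,-0.04,0],"rot":[0,0,0],"grip":0.04},{"dp":[-0.012,-0.04,0],"rot":[0,0,0],"grip":0.04},{"dp":[-0.012,-0.04,0],"rot":[0,0,0],"grip":0.04},{"dp":[-0.012,-0.04,0],"rot":[0,0,0],"grip":0.04},{"dp":[-0.012,-0.04,0],"rot":[0,0,0],"grip":0.04},{"dp":[-0.012,-0.04,0],"rot":[0,0,0],"grip":0.04},{"dp":[-0.012,-0.03,0],"rot":[0,0,0],"grip":0.04},{"dp":[-0.012,-0.02,0],"rot":[0,0,0],"grip":0.04},{"dp":[0,0,0],"rot":[0,0,0],"grip":0.04}])

```text
clock: 6.78
tcp_pos: [0.475, -0.0039, 0.177]
orientation: [-2.417, -2.002, 0.009]
contact_force: [-0.4, 0.9, -1.4]
grip_width: 0.0499
```

```bash
python3 s.py; python3 -c "
from h import *
grab('top','top1.png')"
```

```text
[ 0.475  -0.0039  0.177 ] fix wx,wy [ 0.0014 -0.0065] jaw deg 79.26 w 0.0499 F [-0.4  0.9 -1.4] M [0.05 0.01 0.05] 6.775
```

View pics/top1.png

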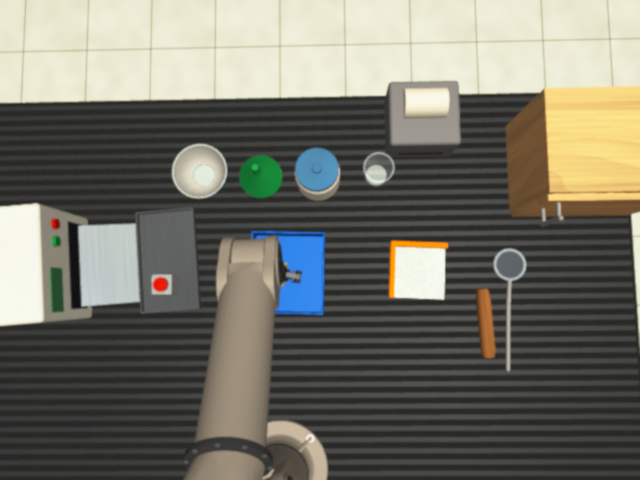

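The tin is held over the tote and the tray now holds only the red-capped tin. Next I'll centre over the tote and lower.

Request:
send_rows(motion=[{"dp":[0.006,-0.018,0],"rot":[0,0,0],"grip":0.04},{"dp":[0,0,-0.03],"rot":[0,0,0],"grip":0.04},{"dp":[0,0,-0.03],"rot":[0,0,0],"grip":0.04},{"dp":[0,0,-0.03],"rot":[0,0,0],"grip":0.04},{"dp":[0,0,-0.025],"rot":[0,0,0],"grip":0.04},{"dp":[0,0,0],"rot":[0,0,0],"grip":0.04},{"dp":[0,0,0],"rot":[0,0,0],"grip":0.04}])

```text
clock: 7.7
tcp_pos: [0.4881, -0.0107, 0.0602]
orientation: [-2.401, -2.023, -0.005]
contact_force: [0.8, 0.7, -2.5]
grip_width: 0.0495
```

```bash
python3 s.py
```

```text
[ 0.4881 -0.0107  0.0602] fix wx,wy [-0.0035  0.0013] jaw deg 80.21 w 0.0495 F [ 0.8  0.7 -2.5] M [0.01 0.02 0.01] 7.7
```

Request:
send_rows(motion=[{"dp":[-0.002,-0.006,-0.01],"rot":[0,0,0],"grip":0.04},{"dp":[0,0,-0.008],"rot":[0,0,0],"grip":0.04},{"dp":[0,0,0],"rot":[0,0,0],"grip":0.04},{"dp":[0,0,-0.004],"rot":[0,0,0],"grip":0.04},{"dp":[0,0,0],"rot":[0,0,0],"grip":0.04}])

```text
clock: 8.32
tcp_pos: [0.4879, -0.0167, 0.0389]
orientation: [2.402, 2.024, 0.011]
contact_force: [-0.3, 0.4, -1.4]
grip_width: 0.0493
```

```bash
python3 s.py
```

```text
[ 0.4879 -0.0167  0.0389] fix wx,wy [-0.0043  0.0056] jaw deg 80.23 w 0.0493 F [-0.3  0.4 -1.4] M [-0. -0. -0.] 8.325
```

Within about 1.5 mm of the floor. I'll touch down, open and lift.

Request:
send_rows(motion=[{"dp":[0,0,-0.002],"rot":[0,0,0],"grip":0.04},{"dp":[0,0,0],"rot":[0,0,0],"grip":0.04},{"dp":[0,0,0],"rot":[0,0,0],"grip":0.075},{"dp":[0,0,0],"rot":[0,0,0],"grip":0.075},{"dp":[0,0,0],"rot":[0,0,0],"grip":0.075},{"dp":[0,0,0],"rot":[0,0,0],"grip":0.075},{"dp":[0,0,0.03],"rot":[0,0,0],"grip":0.075},{"dp":[0,0,0.04],"rot":[0,0,0],"grip":0.075},{"dp":[0,0,0.04],"rot":[0,0,0],"grip":0.075},{"dp":[0,0,0.04],"rot":[0,0,0],"grip":0.075},{"dp":[0,0,0],"rot":[0,0,0],"grip":0.075}])

```text
clock: 9.7
tcp_pos: [0.4882, -0.0167, 0.1918]
orientation: [2.402, 2.023, 0.013]
contact_force: [0.4, 0.4, -0.1]
grip_width: 0.0754
```

```bash
python3 s.py; python3 - <<'E'
from h import *
f=grab('wrist','w2.png'); g=grab('scene','s2.png')
cv2.imwrite('pics/c2.png',np.hstack([cv2.resize(f['img'],(400,300)),cv2.resize(g['img'],(400,300))])[:,:,::-1])
E
```

```text
[ 0.4882 -0.0167  0.1918] fix wx,wy [-0.0045  0.0069] jaw deg 80.23 w 0.0754 F [ 0.4  0.4 -0.1] M [ 0.01 -0.02  0.  ] 9.7
```

View pics/c2.png

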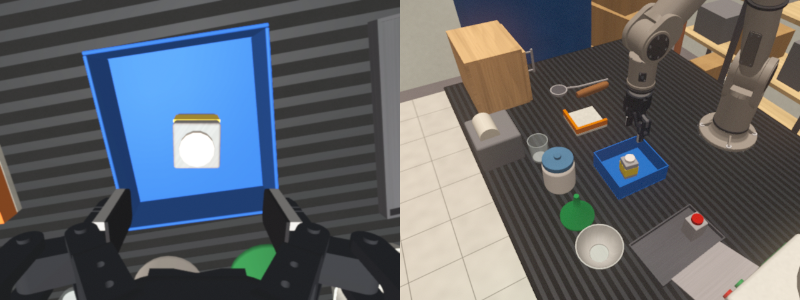

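The done tin stands upright in the tote (wrist view (195,145)). Next is the bare tin.

Request:
send_rows(motion=[{"dp":[-0.004,0.035,0],"rot":[0,0,0.03],"grip":0.072},{"dp":[-0.004,0.035,0],"rot":[0,0,0.03],"grip":0.072},{"dp":[-0.004,0.035,0],"rot":[0,0,0.03],"grip":0.072},{"dp":[-0.004,0.035,0],"rot":[0,0,0.03],"grip":0.072},{"dp":[-0.004,0.035,0],"rot":[0,0,0.03],"grip":0.072},{"dp":[-0.004,0.035,0],"rot":[0,0,0.02],"grip":0.072},{"dp":[-0.004,0.035,0],"rot":[0,0,0],"grip":0.072},{"dp":[-0.003,0.025,0],"rot":[0,0,0],"grip":0.072},{"dp":[0,0,0],"rot":[0,0,0],"grip":0.072},{"dp":[0,0,0],"rot":[0,0,0],"grip":0.072}])

```text
clock: 11.05
tcp_pos: [0.4435, 0.2559, 0.1725]
orientation: [-2.212, -2.218, 0.04]
contact_force: [-0.4, 0.0, -0.3]
grip_width: 0.072
```

```bash
python3 s.py
```

```text
[0.4435 0.2559 0.1725] fix wx,wy [ 0.0118 -0.0246] jaw deg 90.17 w 0.072 F [-0.4  0.  -0.3] M [-0.03 -0.01 -0.03] 11.05
```

Request:
send_rows(motion=[{"dp":[0.01,0.027,0],"rot":[0.01,-0.022,0],"grip":0.072},{"dp":[0,0,0],"rot":[0,0,0],"grip":0.072},{"dp":[0,0,-0.025],"rot":[0,0,0],"grip":0.072},{"dp":[0,0,-0.025],"rot":[0,0,0],"grip":0.072},{"dp":[0,0,0],"rot":[0,0,0],"grip":0.072}])

```text
clock: 11.68
tcp_pos: [0.456, 0.282, 0.1211]
orientation: [2.223, 2.218, -0.002]
contact_force: [-0.7, -1.1, 0.2]
grip_width: 0.0719
```

```bash
python3 s.py
```

```text
[0.456  0.282  0.1211] fix wx,wy [0.0015 0.0001] jaw deg 89.87 w 0.0719 F [-0.7 -1.1  0.2] M [ 0.    0.05 -0.01] 11.675
```

Request:
send_rows(motion=[{"dp":[-0.002,0.001,-0.025],"rot":[0,0,0],"grip":0.072},{"dp":[0,0,-0.025],"rot":[0,0,0],"grip":0.072},{"dp":[0,0,-0.018],"rot":[0,0,0],"grip":0.072},{"dp":[0,0,0],"rot":[0,0,0],"grip":0.072},{"dp":[0,0,0],"rot":[0,0,0],"grip":0.072}])

```text
clock: 12.3
tcp_pos: [0.4583, 0.2843, 0.0569]
orientation: [2.225, 2.214, 0.011]
contact_force: [0.2, -0.2, -0.3]
grip_width: 0.0716
```

```bash
python3 s.py
```

```text
[0.4583 0.2843 0.0569] fix wx,wy [-0.0031  0.007 ] jaw deg 89.71 w 0.0716 F [ 0.2 -0.2 -0.3] M [0.02 0.02 0.01] 12.3
```

Request:
send_rows(motion=[{"dp":[-0.005,-0.001,-0.01],"rot":[-0.003,0.007,0.006],"grip":0.072},{"dp":[0,0,-0.007],"rot":[0,0,0],"grip":0.072},{"dp":[0,0,0],"rot":[0,0,0],"grip":0.072},{"dp":[0,0,0],"rot":[0,0,0],"grip":0.072}])

```text
clock: 12.8
tcp_pos: [0.454, 0.284, 0.0406]
orientation: [-2.22, -2.223, -0.004]
contact_force: [0.1, 0.1, -0.2]
grip_width: 0.0718
```

```bash
python3 s.py
```

```text
[0.454  0.284  0.0406] fix wx,wy [-0.0018  0.0017] jaw deg 90.08 w 0.0718 F [ 0.1  0.1 -0.2] M [ 0.01  0.02 -0.03] 12.8
```

Request:
send_rows(motion=[{"dp":[0,0,-0.002],"rot":[0,0,0],"grip":0.072},{"dp":[0,0,0],"rot":[0,0,0],"grip":0.04},{"dp":[0,0,0],"rot":[0,0,0],"grip":0.04},{"dp":[0,0,0],"rot":[0,0,0],"grip":0.04},{"dp":[0,0,0],"rot":[0,0,0],"grip":0.04},{"dp":[0,0,0],"rot":[0,0,0],"grip":0.04},{"dp":[0,0,0.03],"rot":[0,0,0],"grip":0.04},{"dp":[0,0,0.04],"rot":[0,0,0],"grip":0.04},{"dp":[0,0,0.04],"rot":[0,0,0],"grip":0.04},{"dp":[0,0,0.04],"rot":[0,0,0],"grip":0.04},{"dp":[0,0,0],"rot":[0,0,0],"grip":0.04}], grip_force=60)

```text
clock: 14.18
tcp_pos: [0.4517, 0.2823, 0.1908]
orientation: [-2.219, -2.223, 0.004]
contact_force: [-0.0, -0.5, -3.2]
grip_width: 0.0492
```

```bash
python3 s.py; python3 - <<'E'
from h import *
t=load('top0')
# jig inner fence edge points from crop (origin 380,230, x5), at plate/fence-top heights
c=lambda u,v,z: ray(t,380+u/5,230+v/5,z)[:2]
for n,a in dict(outer_corner=(430,53,.038),top_right_out=(716,63,.038),bot_left_out=(420,338,.038),plate_br=(697,350,.012),plate_r=(702,92,.012),plate_bl=(446,341,.012)).items(): print(n,np.round(c(*a),4))
E
```

```text
[0.4517 0.2823 0.1908] fix wx,wy [ 0.0015 -0.0024] jaw deg 90.08 w 0.0492 F [-0.  -0.5 -3.2] M [ 0.04 -0.1   0.02] 14.175
outer_corner [ 0.5565 -0.4681]
top_right_out [ 0.5498 -0.6087]
bot_left_out [ 0.4155 -0.4583]
plate_br [ 0.408 -0.602]
plate_r [ 0.5375 -0.6102]
plate_bl [ 0.4136 -0.4774]
```

```bash
python3 - <<'E'
from h import *
t=load('top0')
c=lambda u,v,z: ray(t,380+(u-375)/5,230+v/5,z)[:2]
P={n:c(*a) for n,a in dict(oc=(430,53,.038),tr=(716,63,.038),bl=(420,338,.038),br=(697,350,.012),pr=(702,92,.012),pbl=(446,341,.012)).items()}
for n in P: print(n,np.round(P[n],4))
ex=P['oc']-P['bl']; ey=P['oc']-P['tr']; print(np.linalg.norm(ex),np.linalg.norm(ey),np.degrees(np.arctan2(ex[1],ex[0])),np.degrees(np.arctan2(ey[1],ey[0]))-90)
yaw=np.radians(-2.5);R=np.array([[np.cos(yaw),-np.sin(yaw)],[np.sin(yaw),np.cos(yaw)]])
for n,l in dict(oc=(.07,.07),tr=(.07,-.07),bl=(-.07,.07),br=(-.07,-.07)).items(): print(n,'origin',np.round(P[n]-R@l,4),'home',np.round(P[n]-R@l+R@[.033,.033],4))
E
```

```text
oc [ 0.5587 -0.2821]
tr [ 0.552  -0.4239]
bl [ 0.4171 -0.274 ]
br [ 0.4096 -0.4153]
pr [ 0.5397 -0.4219]
pbl [ 0.4153 -0.2897]
0.14182770111021675 0.14197955279540883 -3.2425973593828776 -2.711904756878667
oc origin [ 0.4857 -0.3489] home [ 0.5202 -0.3174]
tr origin [ 0.4851 -0.3509] home [ 0.5195 -0.3194]
bl origin [ 0.484 -0.347] home [ 0.5184 -0.3155]
br origin [ 0.4826 -0.3485] home [ 0.517  -0.3169]
```

Request:
send_rows(motion=[{"dp":[0.005,-0.04,0.004],"rot":[0,0,0],"grip":0.04},{"dp":[0.005,-0.04,0.004],"rot":[0,0,0],"grip":0.04},{"dp":[0.005,-0.04,0.002],"rot":[0,0,0],"grip":0.04},{"dp":[0.005,-0.04,0.002],"rot":[0,0,0],"grip":0.04},{"dp":[0.005,-0.04,0],"rot":[0,0,0],"grip":0.04},{"dp":[0,-0.04,0],"rot":[0,0,-0.01],"grip":0.04},{"dp":[0,-0.04,0],"rot":[0,0,-0.01],"grip":0.04},{"dp":[0,-0.04,0],"rot":[0,0,-0.01],"grip":0.04},{"dp":[0,-0.04,0],"rot":[0,0,-0.01],"grip":0.04},{"dp":[0,-0.04,0],"rot":[0,0,-0.01],"grip":0.04},{"dp":[0,-0.04,0],"rot":[0,0,0],"grip":0.04},{"dp":[0.004,-0.04,0],"rot":[0,0,0],"grip":0.04},{"dp":[0.004,-0.04,0],"rot":[0,0,0],"grip":0.04},{"dp":[0.004,-0.03,0],"rot":[0,0,0],"grip":0.04},{"dp":[0.004,-0.02,0],"rot":[0,0,0],"grip":0.04},{"dp":[0,0,0],"rot":[0,0,0],"grip":0.04},{"dp":[0,0,0],"rot":[0,0,0],"grip":0.04}])

```text
clock: 16.3
tcp_pos: [0.4731, -0.3028, 0.1775]
orientation: [-2.251, -2.15, 0.052]
contact_force: [-0.4, 0.9, -2.7]
grip_width: 0.049
```

```bash
python3 s.py; python3 - <<'E'
from h import *
grab('wrist','w3.png')
E
```

```text
[ 0.4731 -0.3028  0.1775] fix wx,wy [ 0.0025 -0.0434] jaw deg 87.38 w 0.049 F [-0.4  0.9 -2.7] M [ 0.08 -0.11  0.05] 16.3
```

View pics/w3.png

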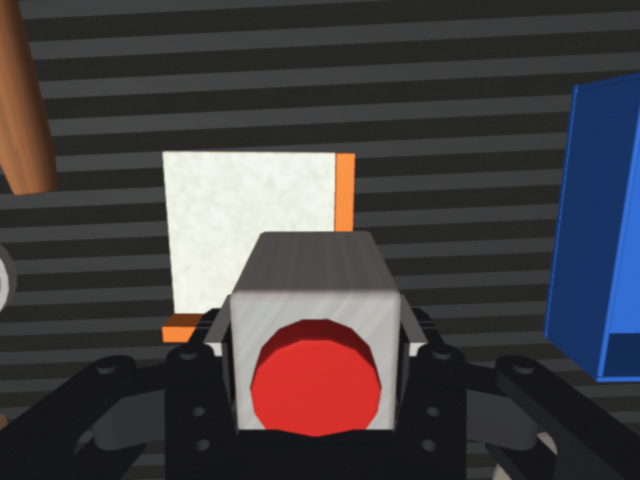

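The tin is square in the hand. The plate's near edge runs (163,152) to (335,153), the side fence's near end is at (335–355,154), and the far fence is at about (165,315–342).

```bash
python3 - <<'E'
from h import *
f=load('w3')
a=ray(f,163,152,.012)[:2]; b=ray(f,335,153,.012)[:2]; c=ray(f,174,313,.038)[:2]; d=ray(f,334,233,.012)[:2]; e=ray(f,355,154,.038)[:2]
for p in (a,b,c,d,e): print(np.round(p,4))
print('plate width',np.linalg.norm(a-b),'expect .128'); 
ey=b-a; y1=np.degrees(np.arctan2(ey[1],ey[0]))-90; ex=d-b; y2=np.degrees(np.arctan2(ex[1],ex[0])); print(y1,y2)
yaw=np.radians(-2.8);R=np.array([[np.cos(yaw),-np.sin(yaw)],[np.sin(yaw),np.cos(yaw)]])
print('home from a',a-R@[-.07,-.07]+R@[.033,.033],'b',b-R@[-.07,.058]+R@[.033,.033],'e',e-R@[-.07,.07]+R@[.033,.033])
E
```

```text
[ 0.4112 -0.4131]
[ 0.4177 -0.2869]
[ 0.5272 -0.4108]
[ 0.4778 -0.2897]
[ 0.4181 -0.2745]
plate width 0.12640381998739744 expect .128
-2.9214165598747996 -2.6912650421176867
home from a [ 0.51912413 -0.3152811 ] b [ 0.51931368 -0.31688874] e [ 0.51918066 -0.31652265]
```

Request:
send_rows(motion=[{"dp":[0.013,-0.018,0],"rot":[0.002,-0.02,-0.004],"grip":0.04},{"dp":[0.012,-0.018,0],"rot":[0,-0.02,0],"grip":0.04},{"dp":[0,0,0],"rot":[0,0,0],"grip":0.04},{"dp":[0,0,-0.025],"rot":[0,0,0],"grip":0.04},{"dp":[0,0,-0.025],"rot":[0,0,0],"grip":0.04},{"dp":[0,0,-0.015],"rot":[0,0,0],"grip":0.04},{"dp":[0,0,0],"rot":[0,0,0],"grip":0.04},{"dp":[0,0,0],"rot":[0,0,0],"grip":0.04}])

```text
clock: 17.35
tcp_pos: [0.5018, -0.3406, 0.1121]
orientation: [2.272, 2.167, 0.002]
contact_force: [1.5, 0.2, -0.7]
grip_width: 0.0494
```

```bash
python3 s.py
```

```text
[ 0.5018 -0.3406  0.1121] fix wx,wy [0.0008 0.0025] jaw deg 87.29 w 0.0494 F [ 1.5  0.2 -0.7] M [0.04 0.01 0.  ] 17.35
```

Request:
send_rows(motion=[{"dp":[0,0,-0.02],"rot":[0,0,0],"grip":0.04},{"dp":[0,0,-0.018],"rot":[0,0,0],"grip":0.04},{"dp":[0,0,-0.008],"rot":[0,0,0],"grip":0.04},{"dp":[0,0,0],"rot":[0,0,0],"grip":0.04},{"dp":[0,0,0],"rot":[0,0,0],"grip":0.04}])

```text
clock: 17.98
tcp_pos: [0.5024, -0.3408, 0.0636]
orientation: [2.271, 2.166, 0.003]
contact_force: [-0.5, -0.1, -1.2]
grip_width: 0.0492
```

```bash
python3 s.py
```

```text
[ 0.5024 -0.3408  0.0636] fix wx,wy [0.0013 0.0038] jaw deg 87.3 w 0.0492 F [-0.5 -0.1 -1.2] M [-0.    0.    0.03] 17.975
```

Request:
send_rows(motion=[{"dp":[0,0,-0.008],"rot":[0,0,0],"grip":0.04},{"dp":[0,0,-0.003],"rot":[0,0,0],"grip":0.04},{"dp":[0.006,0.01,0],"rot":[-0.001,0.003,0],"grip":0.04},{"dp":[0.006,0.008,0],"rot":[0,0,0],"grip":0.04},{"dp":[0,0,0],"rot":[0,0,0],"grip":0.04},{"dp":[0,0,0],"rot":[0,0,0],"grip":0.04}])

```text
clock: 18.73
tcp_pos: [0.5166, -0.321, 0.053]
orientation: [2.269, 2.167, 0.0]
contact_force: [0.2, -0.5, -2.6]
grip_width: 0.0494
```

```bash
python3 s.py
```

```text
[ 0.5166 -0.321   0.053 ] fix wx,wy [0.0028 0.0028] jaw deg 87.38 w 0.0494 F [ 0.2 -0.5 -2.6] M [-0.01  0.05  0.03] 18.725
```

Request:
send_rows(motion=[{"dp":[-0.001,0,-0.003],"rot":[0.001,0.002,-0.003],"grip":0.04},{"dp":[0,0,-0.002],"rot":[0,0,0],"grip":0.04},{"dp":[0,0,0],"rot":[0,0,0],"grip":0.04}])

```text
clock: 19.1
tcp_pos: [0.515, -0.3216, 0.0477]
orientation: [2.275, 2.164, -0.002]
contact_force: [-0.9, -0.4, -2.1]
grip_width: 0.0491
```

Request:
send_rows(motion=[{"dp":[0,0,-0.001],"rot":[0,0,0],"grip":0.04},{"dp":[0,0,0],"rot":[0,0,0],"grip":0.04}])

```text
clock: 19.35
tcp_pos: [0.5151, -0.322, 0.0471]
orientation: [2.275, 2.163, -0.001]
contact_force: [0.3, -0.0, -2.2]
grip_width: 0.0497
```

```bash
python3 s.py
```

```text
[ 0.5151 -0.322   0.0471] fix wx,wy [0.0022 0.0009] jaw deg 87.11 w 0.0497 F [ 0.3 -0.  -2.2] M [-0.02 -0.01 -0.02] 19.35
```

Request:
send_rows(motion=[{"dp":[0,0,-0.001],"rot":[0,0,0],"grip":0.04},{"dp":[0,0,-0.001],"rot":[0,0,0],"grip":0.04}])

```text
clock: 19.6
tcp_pos: [0.5151, -0.3221, 0.047]
orientation: [2.276, 2.163, 0.0]
contact_force: [-3.4, 2.5, 9.7]
grip_width: 0.0494
```

Request:
send_rows(motion=[{"dp":[0,0,-0.001],"rot":[0,0,0],"grip":0.04},{"dp":[0,0,0],"rot":[0,0,0],"grip":0.04}])

```text
clock: 19.85
tcp_pos: [0.5152, -0.3222, 0.0472]
orientation: [2.276, 2.163, 0.002]
contact_force: [0.1, -0.0, -2.2]
grip_width: 0.0491
```

Request:
send_rows(motion=[{"dp":[0.002,0,0],"rot":[0,0,0],"grip":0.04},{"dp":[0.001,0,0],"rot":[0,0,0],"grip":0.04}])

```text
clock: 20.1
tcp_pos: [0.5179, -0.3223, 0.047]
orientation: [2.276, 2.163, 0.001]
contact_force: [-2.6, 0.8, 3.1]
grip_width: 0.0495
```

Request:
send_rows(motion=[{"dp":[0.001,0,0],"rot":[0,0,0],"grip":0.04}])

```text
clock: 20.23
tcp_pos: [0.5188, -0.3225, 0.047]
orientation: [2.277, 2.163, 0.0]
contact_force: [-3.8, 0.3, 3.7]
grip_width: 0.0491
```

Request:
send_rows(motion=[{"dp":[0.001,0,0],"rot":[0,0,0],"grip":0.04}])

```text
clock: 20.35
tcp_pos: [0.5188, -0.3225, 0.047]
orientation: [-2.278, -2.163, 0.001]
contact_force: [-5.8, 1.3, 5.3]
grip_width: 0.049
```

Request:
send_rows(motion=[{"dp":[-0.001,0,0.0005],"rot":[0,0,0],"grip":0.04},{"dp":[0,0.002,0],"rot":[0,0,0],"grip":0.04},{"dp":[0,0.002,0],"rot":[0,0,0],"grip":0.04}])

```text
clock: 20.72
tcp_pos: [0.5187, -0.3181, 0.047]
orientation: [2.277, 2.163, 0.0]
contact_force: [0.6, 0.3, -1.0]
grip_width: 0.0492
```

Request:
send_rows(motion=[{"dp":[0,0.001,0],"rot":[0,0,0],"grip":0.04}])

```text
clock: 20.85
tcp_pos: [0.519, -0.3171, 0.0471]
orientation: [2.276, 2.163, 0.0]
contact_force: [-0.8, -2.1, -1.6]
grip_width: 0.0492
```

Request:
send_rows(motion=[{"dp":[0,0.001,0],"rot":[0,0,0],"grip":0.04}])

```text
clock: 20.98
tcp_pos: [0.5189, -0.317, 0.0471]
orientation: [2.276, 2.162, -0.001]
contact_force: [0.3, -3.8, -4.3]
grip_width: 0.0491
```

Request:
send_rows(motion=[{"dp":[0,0.001,0],"rot":[0,0,0],"grip":0.04}])

```text
clock: 21.1
tcp_pos: [0.5189, -0.317, 0.0472]
orientation: [2.276, 2.16, -0.002]
contact_force: [-0.2, -4.7, -4.9]
grip_width: 0.0494
```

```bash
python3 s.py
```

```text
[ 0.5189 -0.317   0.0472] fix wx,wy [0.004  0.0019] jaw deg 87.0 w 0.0494 F [-0.2 -4.7 -4.9] M [-0.98 -0.06 -0.08] 21.1
```

Request:
send_rows(motion=[{"dp":[0,0,0],"rot":[-0.004,-0.001,0.003],"grip":0.04},{"dp":[0.001,0,-0.0005],"rot":[0,0,0],"grip":0.04},{"dp":[0.002,0.001,-0.0005],"rot":[0,0,0],"grip":0.04},{"dp":[0.002,0.002,-0.0005],"rot":[0,0,0],"grip":0.04},{"dp":[0.002,0.002,-0.0005],"rot":[0,0,0],"grip":0.04}], grip_force=80)

```text
clock: 21.72
tcp_pos: [0.5192, -0.3169, 0.0474]
orientation: [2.279, 2.157, -0.017]
contact_force: [-5.2, -4.1, 5.0]
grip_width: 0.0483
```

```bash
python3 s.py
```

```text
[ 0.5192 -0.3169  0.0474] fix wx,wy [ 0.0104 -0.0051] jaw deg 86.85 w 0.0483 F [-5.2 -4.1  5. ] M [-0.92  1.35 -0.03] 21.725
```

Request:
send_rows(motion=[{"dp":[0,0,0],"rot":[0.01,-0.005,0],"grip":0.04},{"dp":[0,0,0],"rot":[0.005,-0.002,0.002],"grip":0.04},{"dp":[0.004,0.004,-0.001],"rot":[0.006,-0.003,0],"grip":0.04},{"dp":[0.004,0.004,-0.001],"rot":[0.006,-0.003,0],"grip":0.04}])

```text
clock: 22.22
tcp_pos: [0.5192, -0.3171, 0.0471]
orientation: [-2.28, -2.15, -0.01]
contact_force: [-15.1, -6.4, 16.4]
grip_width: 0.0492
```

```bash
python3 s.py; python3 - <<'E'
from h import *
f=grab('scene','s4.png'); w=grab('wrist','w4.png'); t=grab('top','t4.png')
a=cv2.resize(f['img'][120:260,210:370],(400,350)); b=cv2.resize(w['img'],(400,350))
cv2.imwrite('pics/c4.png',np.hstack([a,b])[:,:,::-1])
E
sleep 0; python3 s.py
```

```text
[ 0.5192 -0.3171  0.0471] fix wx,wy [-0.0101 -0.0007] jaw deg 86.65 w 0.0492 F [-15.1  -6.4  16.4] M [-2.39  3.18  0.53] 22.225
[ 0.5193 -0.3171  0.0472] fix wx,wy [-0.01   -0.0006] jaw deg 86.66 w 0.0488 F [-14.6  -6.5  13.1] M [-2.41  2.91  0.43] 22.375
```

View pics/c4.png

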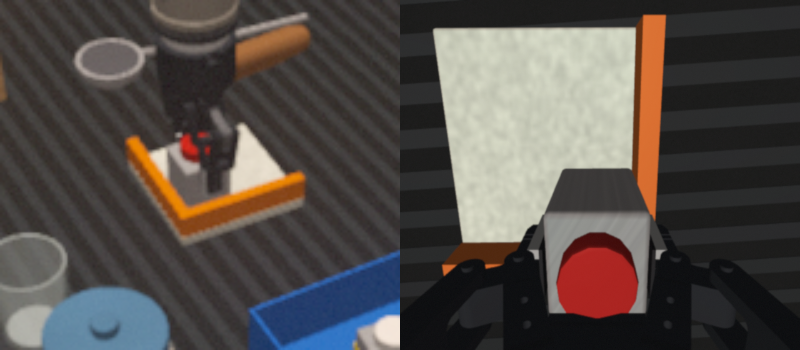

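Both fences look touched. The downward push is 16 N, though, so plate friction could be carrying the side load. I'll unload, then reload sideways only.

Request:
send_rows(motion=[{"dp":[0,0,0.0003],"rot":[-0.01,0,0.004],"grip":0.04},{"dp":[-0.0005,-0.0005,0.0003],"rot":[-0.002,0,0.004],"grip":0.04},{"dp":[0,0,0],"rot":[0,0,0],"grip":0.04}])

```text
clock: 22.75
tcp_pos: [0.519, -0.3171, 0.0477]
orientation: [2.275, 2.165, -0.002]
contact_force: [-1.6, -3.7, -1.6]
grip_width: 0.049
```

```bash
python3 s.py
```

```text
[ 0.519  -0.3171  0.0477] fix wx,wy [ 0.0016 -0.0002] jaw deg 87.16 w 0.049 F [-1.6 -3.7 -1.6] M [-0.83  0.35 -0.04] 22.75
```

Request:
send_rows(motion=[{"dp":[0.002,0,0],"rot":[0,0,0],"grip":0.04}])

```text
clock: 22.88
tcp_pos: [0.5192, -0.3171, 0.0474]
orientation: [-2.275, -2.163, 0.005]
contact_force: [-8.5, -2.2, 2.7]
grip_width: 0.0493
```

Request:
send_rows(motion=[{"dp":[0.002,0.002,0],"rot":[0,0,0],"grip":0.04}])

```text
clock: 23.0
tcp_pos: [0.5192, -0.317, 0.0473]
orientation: [-2.277, -2.161, 0.009]
contact_force: [-6.2, -8.7, 1.8]
grip_width: 0.049
```

Request:
send_rows(motion=[{"dp":[0.004,0.004,0],"rot":[0,0,0],"grip":0.04}])

```text
clock: 23.12
tcp_pos: [0.5194, -0.3168, 0.0475]
orientation: [-2.28, -2.156, 0.018]
contact_force: [-12.9, -11.5, 4.7]
grip_width: 0.0493
```

```bash
python3 s.py
```

```text
[ 0.5194 -0.3168  0.0475] fix wx,wy [ 0.0056 -0.0107] jaw deg 86.79 w 0.0493 F [-12.9 -11.5   4.7] M [-2.5   2.83  0.05] 23.125
```

```bash
python3 - <<'E'
from h import *
import s
for i in range(6): t=imaging.grab_frame('top')
s.st()
a=load('top0')['img'].astype(int); d=np.abs(t['img'].astype(int)-a).max(2)[150:205,165:400]; print('bystander px changed',(d>60).sum())
H=cv2.cvtColor(t['img'],cv2.COLOR_RGB2HSV)[235:312,252:324]; M=(H[:,:,1]<40)&(H[:,:,2]>200); y,x=np.nonzero(M); print('white px in tote',len(x), ray(t,252+x.mean(),235+y.mean(),.08) if len(x) else None)
hand_in()
E
```

```text
[ 0.5194 -0.3169  0.0474] fix wx,wy [ 0.0054 -0.0106] jaw deg 86.78 w 0.0494 F [-10.   -9.7   3.3] M [-2.01  2.2   0.04] 23.425
bystander px changed 0
white px in tote 264 [ 0.49057791 -0.01728646  0.08      ]
the job is handed in; nothing more can be done
```

Both tins are where the task wants them and the job is handed in at about 23.4 s. It reports no verdict, so this rests on my own checks.

- **Finished tin:** it stands upright in the blue tote, released. The last top view puts it at about (0.491, -0.017), which is 11 mm from the tote's measured centre.
- **Bare tin:** it is still held in the jig corner. The tool stopped at (0.519, -0.317), matching the home position I measured from two separate views to within about 1 mm. It is about 0.3° off the jig's measured angle, with the tool tilted about 0.7°.
- **Push on the fences:** the last reading was about 10 N sideways in both x and y with only about 3 N of downward push, and it held for 0.3 s. It eased from about 13 and 11.5 N just after the final push.
- **Other things on the shelf:** the four at the back had not moved in the last top view. I did not check the pestle and ladle that way, but the arm went nowhere near them.

**Corrected before handing in:** an earlier press pushed down with 13–16 N, so plate friction could have carried part of the sideways load. I unloaded it and pressed again sideways only.

**Not measured directly:** the wrist reading gives only the total force, so I inferred the split between the two fences from the tool stopping at the same place in both directions.

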